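# Click the lens retainer home in a lamp head

## Robot

A 6-joint arm with a two-finger parallel gripper is mounted at the origin on the work surface. World frame = base frame: x ahead of the robot, y to its left, z up, the work surface at z = 0. Lengths are in m, angles in rad, forces in N, time in s.
With the tool pointing down it reaches from about 0.275 to 1 m from the base axis. Payload 8.4 kg.
Tool frame: the origin (TCP) lies midway between the tips of the shut fingers; the grasp point (between the pads) lies 19 mm behind it; z points along the fingers, y is the direction in which the jaws open and shut (so a half turn about z gives the same grasp; the last joint's range is limited). The gripper opens to 85 mm and grips with 20 to 120 N. Pads are 22 mm wide; open, the fingers measure 114 mm over their backs; the gripper's body (76 mm by 85 mm) begins 54 mm behind the grasp point. The pads swing forward as they close: fully open they stand 13 mm farther back than shut.
Start: joints at [1.336, 0.353, 1.633, -0, 1.155, -0.002], TCP at [0.144, 0.608, 0.231] pointing down, gripper open.
Joint ranges: [-2.63, 2.63], [-0.92, 2.1], [0.06, 2.66], [-1.3, 4.44], [0, 2.69], [-3.02, 3.02]. Speed limits (rad/s): [2.22, 2.22, 2.79, 3.14, 3.14, 3.14].

## Interface

Orientations are given as a rotation vector (axis times angle).
In Python, from bench import sense, camera, calibration, job_done, find_in, pinpoint gives the robot as it stands.
- The arm moves only by the shell command python3 -m creep 'ROWS'. ROWS is JSON, one flat list of numbers, 7 for each row, row after row: the turn, a rotation vector about the tool's x, y, z in rad, then the shift along the tool's x, y, z in m, then the finger opening in m, from 0 to 0.0854. A call has 1 to 12 rows; each row shifts and turns the commanded pose from where the row before left it, along the tool's axes as they then stand; what a row does not reach is not made up. A row lasts 1/12 s, in which the tool goes at most 41.7 mm and 7.16 degrees, less where a joint would pass 70% of its speed; a pose out of reach is approached as far as the arm can. A call with a gripper value outside its range is refused whole. The fingers move at their own pace and stop on an object; the grip force is fixed at half the most. Time passes only in rows, so rows that do not move let the fingers close. It gives the time, the measured TCP pose, the force and the opening at its end, in the units of the state.
- sense(): the state, without advancing time (a new reading comes with each control period).
- camera(name): name is "side" or "top"; returns the picture (480x640x3 uint8, red, green, blue); there is no depth.
- calibration(name): a dict with "fx", "fy", "cx", "cy" (pixels), "cam_to_world" (4x4, takes a point from camera to world coordinates). Camera axes: x right, y down, z forward; pixel columns grow to the right and rows downward; lengths in m; the calibration is good to about 2 mm. A picture is of the moment at which its call begins. calibration takes no time and is no camera call.
- job_done(): hands the job in, once; it reports no verdict.
Trained networks look in the newest picture that a camera, given by its name, has taken for a name from the list of things; names that differ only in an ending like _2 or _b are one class to them, and where a whole thing is asked for, a point or a joint stands for the part that bears it (a point fixed in the world has none). Each returns a list of dicts, best first, with "conf" (0 to 1); they miss things now and then, are a little off and sometimes report something else, mostly with a low value. They report only what shows in the picture. A call takes as long as a camera call.
- find_in(camera, label): "xy" ([column, row] in pixels, amid what is visible of it).
- pinpoint(camera, label): "xy" ([column, row] in pixels: a listed point, or the origin of a listed thing).
The state is a dict: "time": time; "qpos": joint angles; "joint_vel": joint speeds; "joint_efforts": joint torques, N m; "eef_pos": TCP position; "ee_rot": TCP orientation; "contact_force": force on the tool from outside, world axes, zero at the start; "ft_torque": the same for the moment, N m; "finger_gap": finger opening in m.
Only numpy, scipy, OpenCV 4.12 (cv2) and the standard library are available. Lean on these libraries where they do the work, as an engineer would, in place of code of your own. Each camera call takes 0.05 s, during which the arm holds its last target. There are 200 camera calls.

## Task

The lens retainer is lying loose in the mouth of the face-up lamp head. Take the pusher from its rest, press the retainer straight down with it past its catches until it stands on the seal below, and keep pressing with about 20 N (15 to 25) for a second to bed the seal; more than 35 N cracks the lens. Then stand the pusher back upright in its rest, without touching the retainer with the gripper or disturbing the other things on the counter.

Things in the scene. Friction and masses are not known exactly. Their poses are not given: they have to be found in the camera images.
- lamp_head: white plastic lamp head, fixed, open face up: round, 104 mm wide (124 at the foot), 50 mm high, with a stub arm along its +x to 115 mm. Origin: centre of its underside on the counter, z up. In its top a round bore, 62 mm wide, with three sprung grey catches 3.5 mm into it (at +x and 120 degrees either side, marked grey on the rim), sloping on top, their tips 10 mm below the rim.
- lamp_seat (a point): point on the bore's axis 34 mm above the counter, 16 mm below the rim: where the stiff rubber seal on the lens stack in the bore lies at the highest. In other lamps it lies up to 5 mm lower; this cannot be seen or read under the retainer, only felt. The axes are the lamp head's.
- retainer: grey plastic lens retainer, loose, 50 g: flange 60 mm wide, 5 mm thick, on it a collar 46 mm outside, 34 mm inside, 22 mm high over all, with a clear lens sunk 5 mm in it. Origin: centre of its underside, z up. At the start it lies level on the slopes of the catches, underside about 9 mm above lamp_seat; home it is 0 to 6 mm below lamp_seat, on the seal, with all catches over the flange.
- collar_top (a point): centre of the retainer's flat collar top, 65 mm above the counter at the start, 50 to 56 mm when home. The push needed rises to 9 to 16 N (it varies) in the first 4 mm, falls below 6 N while the flange slides past the catches, and vanishes once they click over it, at about 57 mm; then it sinks 0 to 5 mm freely onto the stiff seal, where each further mm adds 6 to 14 N.
- pusher: hand pusher, loose, 0.22 kg, 100 mm tall, upright in its rest: flat round black rubber foot 44 mm wide, 10 mm thick (tapering to the handle at 16 mm), plain round aluminium handle 26 mm in diameter from 16 to 100 mm up. Origin: centre of the foot's underside, z up along the handle.
- pusher_grip (a point): point on the pusher's axis 70 mm above the underside of its foot, a good height to grip the handle from above.
- rest: white round plastic rest, fixed to the counter: 80 mm wide, floor 4 mm above the counter, with a rim 5 mm thick and 70 mm wide inside whose top is 12 mm above the counter. Origin: centre of its underside. The pusher stands on its floor.
- aligner_case: white and grey rounded aligner case, 82 x 70 x 28 mm, a bystander; origin at the centre of its underside.
- beaker: white open ceramic beaker, 66 mm wide, 70 mm high, a bystander; origin at the centre of its underside.
- spray: white capped bottle with a paper label, 56 mm wide, 120 mm high, a bystander; origin at the centre of its underside.

How it is judged:
By the outcome, as a careful person would: the job done as asked, in the order asked, and still so for the second after the job is handed in, with the robot touching nothing.
It also fails if it takes over 64 s, if anything falls off the work surface, if the arm or the gripper's body presses on something with over 40 N, if the wrist force passes 120 N, or if a joint passes its speed limit or range.

## Working session

There is one attempt and no reset: what is moved stays moved. The work goes in short steps, Python scripts to look and compute and a shell command to move; the robot and the scene stay as the last step left them, time stands still between calls to the robot, and variables do not carry over. Pictures are saved under pics/ and viewed, about 8 in all and at most 12, crops included, and the job is handed in when it is done.

```bash
ls; mkdir -p pics
cat > h.py <<'E'
import numpy as np, cv2
from bench import *
from scipy.spatial.transform import Rotation as R
def ray(cam,xy):
    c=calibration(cam);T=np.array(c["cam_to_world"])
    d=T[:3,:3]@np.array([(xy[0]-c["cx"])/c["fx"],(xy[1]-c["cy"])/c["fy"],1]);return T[:3,3],d/np.linalg.norm(d)
def at_z(cam,xy,z):
    o,d=ray(cam,xy);return o+d*(z-o[2])/d[2]
def proj(cam,p):
    c=calibration(cam);q=np.linalg.inv(np.array(c["cam_to_world"]))@np.append(p,1)
    return np.array([c["fx"]*q[0]/q[2]+c["cx"],c["fy"]*q[1]/q[2]+c["cy"]])
def snap(cam,f):
    im=camera(cam);cv2.imwrite(f,cv2.cvtColor(im,cv2.COLOR_RGB2BGR));return im
E
python3 - <<'E'
from h import *
np.set_printoptions(precision=4,suppress=True)
for c in("side","top"):
    snap(c,f"pics/{c}0.png"); print(c,np.array(calibration(c)["cam_to_world"]))
for l,z in(("collar_top",.065),("lamp_head",0),("pusher",.004),("pusher_grip",.074),("rest",0)):
    for c in("side","top"):
        for d in pinpoint(c,l)[:2]: print(l,c,d["conf"],d["xy"],at_z(c,d["xy"],z))
s=sense();print({k:np.round(v,4) for k,v in s.items()}); print(R.from_rotvec(s["ee_rot"]).as_matrix())
E
```

```text
pics
side [[ 0.7312 -0.3533  0.5835 -0.0602]
 [-0.6822 -0.3755  0.6274 -0.7661]
 [-0.0025 -0.8568 -0.5156  0.7109]
 [ 0.      0.      0.      1.    ]]
top [[-0.0205 -0.9847  0.1729  0.4137]
 [-0.9998  0.0197 -0.0068  0.0139]
 [ 0.0033 -0.173  -0.9849  1.5018]
 [ 0.      0.      0.      1.    ]]
collar_top side 0.63 [432.9, 363.7] [ 0.516  -0.4425  0.065 ]
collar_top side 0.61 [250.5, 234.5] [0.5468 0.1717 0.065 ]
collar_top top 0.96 [241.4, 290.5] [0.541  0.1844 0.065 ]
lamp_head side 0.94 [250.8, 256.9] [0.5374 0.1662 0.    ]
lamp_head top 0.84 [247.3, 293.2] [0.5398 0.1775 0.    ]
lamp_head top 0.31 [400.3, 279.8] [ 0.5653 -0.2018  0.    ]
pusher side 0.97 [356.9, 311.9] [ 0.5762 -0.1964  0.004 ]
pusher side 0.18 [367.6, 248.8] [ 0.7962 -0.0288  0.004 ]
pusher top 0.71 [400.6, 274.2] [ 0.5788 -0.2025  0.004 ]
pusher_grip side 0.82 [358.5, 288.3] [ 0.5747 -0.1993  0.074 ]
pusher_grip top 0.73 [404.7, 274.6] [ 0.57   -0.2021  0.074 ]
rest side 0.6 [356.0, 317.9] [ 0.5629 -0.2063  0.    ]
rest side 0.57 [194.4, 229.2] [0.5031 0.408  0.    ]
rest top 0.78 [402.9, 279.4] [ 0.5662 -0.2083  0.    ]
{'time': np.float64(0.6), 'qpos': array([ 1.3356,  0.353 ,  1.6334, -0.    ,  1.1552, -0.0024]), 'joint_vel': array([ 0.0005, -0.0004, -0.0027, -0.0007, -0.0019,  0.0008]), 'joint_efforts': array([ -0.0001, -60.4885, -34.2317,  -0.    ,   0.0014,  -0.    ]), 'eef_pos': array([0.1442, 0.6081, 0.2313]), 'ee_rot': array([ 0.3648,  3.1203, -0.    ]), 'contact_force': array([-0.1231, -0.1199,  0.4789]), 'ft_torque': array([-0.0335, -0.027 , -0.0257]), 'finger_gap': np.float64(0.0857)}
[[-0.973   0.2307  0.    ]
 [ 0.2307  0.973  -0.    ]
 [-0.     -0.     -1.    ]]
```

View pics/top0.png

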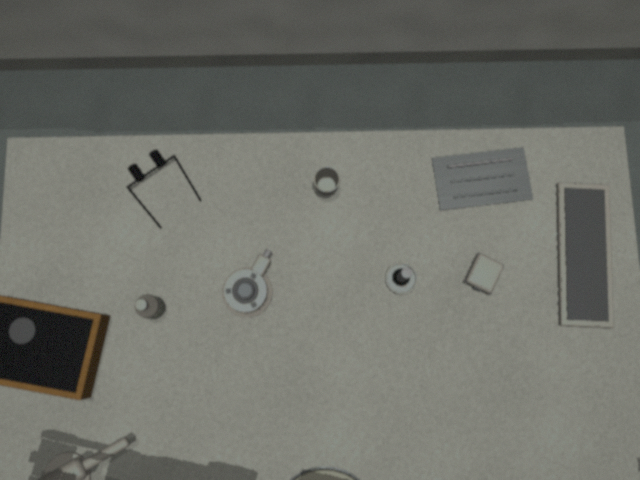

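View pics/side0.png

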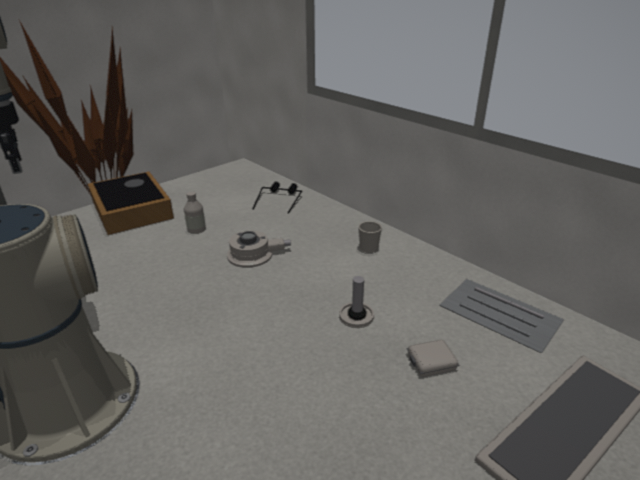

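The top view shows the lamp at (246,290), the pusher in its rest at (401,277), the beaker at (326,182), the case at (483,272) and the spray at (150,306). The side view agrees: lamp (248,250), pusher (357,300). Next I'll look closer at enlarged crops.

Run:
```python
from h import *
T=[]
for c,x,y in(("top",246,285),("top",401,277),("side",250,245),("side",357,300)):
    im=cv2.imread(f"pics/{c}0.png")[y-30:y+30,x-40:x+40]
    im=cv2.resize(im,None,fx=5,fy=5,interpolation=cv2.INTER_CUBIC)
    im=cv2.normalize(im,None,0,255,cv2.NORM_MINMAX)
    for i in range(0,80,10): cv2.putText(im,str(x-40+i),(i*5,8),0,.3,(0,0,255));cv2.line(im,(i*5,10),(i*5,14),(0,0,255))
    for i in range(0,60,10): cv2.putText(im,str(y-30+i),(0,i*5+8),0,.3,(0,0,255));cv2.line(im,(20,i*5),(26,i*5),(0,0,255))
    def mk(p,col):
        q=(proj(c,np.array(p))-[x-40,y-30]+.5)*5; cv2.circle(im,tuple(int(v) for v in q),2,col,-1)
    mk([.541,.180,.065],(0,255,0)); mk([.573,-.201,.104],(255,0,0)); mk([.573,-.201,.004],(0,255,255))
    for t in np.arange(0,6.28,.2):
        mk([.541+.052*np.cos(t),.18+.052*np.sin(t),.05],(0,255,0)); mk([.573+.013*np.cos(t),-.201+.013*np.sin(t),.104],(255,0,0)); mk([.573+.04*np.cos(t),-.201+.04*np.sin(t),.012],(0,255,255))
    T.append(im)
cv2.imwrite("pics/crop0.png",np.vstack([np.hstack(T[:2]),np.hstack(T[2:])]))
```

```text
(no output)
```

View pics/crop0.png

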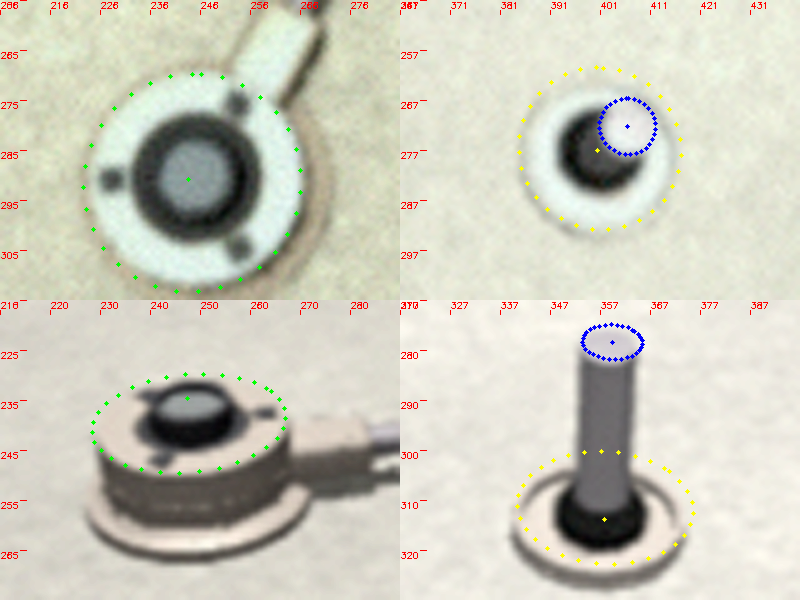

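The crops show the dark bore disc at about (244.8,290.0) in the top view. My guessed rim circle sits about 1.5 px left of it. The rest lies 1.5–3 px below my guess, and the pusher stands slightly off the rest's centre. I'll fit positions from the blobs.

Run:
```python
from h import *
from scipy.optimize import least_squares
np.set_printoptions(precision=4,suppress=True)
def blob(c,x,y,r,th):
    g=cv2.GaussianBlur(cv2.imread(f"pics/{c}0.png",0),(3,3),0)[y-r:y+r,x-r:x+r]
    m=(g<th).astype(np.uint8);n,l,s,ce=cv2.connectedComponentsWithStats(m)
    for i in range(1,n):
        if s[i,4]>40: print(c,"box",s[i]+[x-r,y-r,0,0,0],"cen",ce[i]+[x-r,y-r])
g=cv2.imread("pics/top0.png",0); print(g[290,225:270]); print(g[268:292,400])
s=cv2.imread("pics/side0.png",0)
for r in(285,295,308,313): print(r,s[r,343:375])
print("col",s[270:300,358])
for th in(80,110): blob("top",245,290,22,th);blob("top",400,277,16,th);blob("side",357,310,16,th)
# tri from net
for a,b,off in(("collar_top","collar_top",0),):pass
def tri(pa,pb):
    f=lambda p:np.r_[proj("side",p)-pa,proj("top",p)-pb]
    r=least_squares(f,[.55,0,.05]);return r.x,r.fun
print(tri([358.5,288.3],[404.7,274.6]),tri([356.9,311.9],[400.6,274.2]),tri([356,317.9],[402.9,279.4]),tri([250.5,234.5],[241.4,290.5]),tri([250.8,256.9],[247.3,293.2]))
print("bore",at_z("top",[244.8,290],.05))
```

```text
[120 101  91  88  88 100 112  97  83  81  75  77  86 100 111 114 113 114
 112 112 113 113 111 111 114 108  99  82  68  63  74  82  87 114 131 139
 141 143 141 140 136 118 105 109 119]
[101  61  51  55  65  67  61  55  52  51  48  47  51  42  27  21  37  73
 108 130 139 138 137 136]
285 [124 124 125 124 125 126 125 127 123  97  67  56  58  60  60  60  60  60
  59  54  69 108 126 126 124 124 124 125 124 123 125 125]
295 [122 122 124 126 126 126 126 128 123  93  62  57  60  61  62  61  61  62
  58  60  83 112 126 125 124 123 125 128 128 128 125 122]
308 [ 78  82 106 120 120  99  65  33  30  50  59  60  61  60  61  62  62  60
  57  47  38  54  76  83  77  71  84 108 122 126 127 126]
313 [122 124 126 121  88  42  16  19  20  20  18  21  22  20  23  23  21  20
  23  20  20  19  32  72 110 124 125 116  97 106 121 125]
col [130 127 128 127 127 124 113 110 111 112 113 113  98  68  59  60  61  62
  61  61  61  61  61  61  62  61  62  60  61  62]
top box [235 281  21  20 104] cen [248.2404 293.4808]
top box [393 269  16  17 158] cen [399.1392 277.9937]
side box [348 294  20  27 374] cen [357.0134 308.0909]
side box [341 319  31   7  53] cen [355.3208 323.4717]
top box [226 274  32  33 528] cen [244.9413 290.2197]
top box [253 296  14  16  53] cen [261.1509 305.1132]
top box [392 268  18  19 217] cen [399.341  277.8618]
side box [341 294  32  28 509] cen [356.8939 308.1415]
side box [341 317  32   9 124] cen [356.2339 322.629 ]
(array([ 0.5703, -0.2022,  0.0776]), array([-0.3737,  0.0681,  0.2526, -0.3175])) (array([ 0.576 , -0.2   ,  0.0069]), array([ 1.1716, -0.2104, -0.7939,  1.0083])) (array([ 0.5646, -0.207 , -0.0002]), array([ 0.7361, -0.1311, -0.5019,  0.6412])) (array([0.5458, 0.1823, 0.0599]), array([-2.4489,  0.2832,  1.1237, -1.8557])) (array([ 0.542 ,  0.1774, -0.0077]), array([-0.807 ,  0.093 ,  0.378 , -0.6254]))
bore [0.5434 0.1781 0.05  ]
```

```bash
python3 -m creep '[0,0,0,-0.0405,-0.0045,0,0.085, 0,0,0,-0.0235,-0.0335,0,0.085, 0,0,0,-0.0235,-0.0335,0,0.085, 0,0,0,-0.0235,-0.0335,0,0.085, 0,0,0,-0.0235,-0.0335,0,0.085, 0,0,0,-0.0235,-0.0335,0,0.085, 0,0,0,-0.0235,-0.0335,0,0.085, 0,0,0,-0.0235,-0.0335,0,0.085, 0,0,0,-0.0235,-0.0335,0,0.085, 0,0,0,-0.0235,-0.0335,0,0.085, 0,0,0,-0.0235,-0.0335,0,0.085, 0,0,0,-0.0235,-0.0335,0,0.085]'
```

```text
time: 1.6
eef_pos: [0.3494, 0.1745, 0.2317]
ee_rot: [0.364, 3.119, 0.001]
contact_force: [2.0, 0.2, -1.0]
finger_gap: 0.0849
```

Run:
```python
from h import *
np.set_printoptions(precision=4,suppress=True)
from scipy.optimize import least_squares
print("handle top",at_z("top",[406.3,271.9],.104), at_z("side",[358.6,278],.104))
for p in([.573,-.201],[.570,-.203],[.568,-.205]):
    print(p,[proj("side",[*p,z]) for z in(.104,.07,.01)],proj("top",[*p,.104]),proj("top",[*p,.01]))
print("lamp side bore? lens", at_z("side",[250-40+188/5-.5,215+(405-300)/5-.5],.060), at_z("top",[244.7,289.9],.06))
```

```text
handle top [ 0.5729 -0.2015  0.104 ] [ 0.5721 -0.2006  0.104 ]
[0.573, -0.201] [array([359.0237, 277.9098]), array([358.4613, 290.3896]), array([357.513 , 311.4294])] [406.0696 271.8463] [400.4177 276.2839]
[0.57, -0.203] [array([358.748 , 278.8535]), array([358.1886, 291.3532]), array([357.2455, 312.4239])] [406.9929 273.119 ] [401.282  277.4795]
[0.568, -0.205] [array([358.7872, 279.6171]), array([358.2258, 292.133 ]), array([357.2795, 313.2286])] [407.8967 273.9622] [402.1286 278.2715]
lamp side bore? lens [0.5417 0.1809 0.06  ] [0.5427 0.1772 0.06  ]
```

```bash
python3 -m creep '[0,0,0,-0.0275,-0.0286,0,0.085, 0,0,0,-0.0275,-0.0286,0,0.085, 0,0,0,-0.0275,-0.0286,0,0.085, 0,0,0,-0.0275,-0.0286,0,0.085, 0,0,0,-0.0275,-0.0286,0,0.085, 0,0,0,-0.0275,-0.0286,0,0.085, 0,0,0,-0.0275,-0.0286,0,0.085, 0,0,0,-0.0275,-0.0286,0,0.085, 0,0,0,-0.0275,-0.0286,0,0.085, 0,0,0,-0.0275,-0.0286,0,0.085, 0,0,0,-0.0275,-0.0286,0,0.085, 0,0,0,0,0,0,0.085]'
```

```text
time: 2.6
eef_pos: [0.574, -0.2053, 0.2313]
ee_rot: [0.369, 3.117, -0.004]
contact_force: [-0.7, 0.8, -0.5]
finger_gap: 0.0851
```

```bash
python3 -m creep '[0,0,0,0,0,0.025,0.085, 0,0,0,0,0,0.025,0.085, 0,0,0,0,0,0.025,0.085, 0,0,0,0,0,0.015,0.085, 0,0,0,0,0,0,0.085, 0,0,0,0,0,0,0.085]'
python3 - <<'E'
from h import *
snap("side","pics/side1.png");snap("top","pics/top1.png")
s=sense();print(s["eef_pos"],s["ee_rot"],R.from_rotvec(s["ee_rot"]).as_matrix().round(3),s["contact_force"])
E
```

```text
time: 3.1
eef_pos: [0.5705, -0.1995, 0.1409]
ee_rot: [-0.365, -3.119, -0.001]
contact_force: [0.8, -0.1, 0.9]
finger_gap: 0.0845
[ 0.57168317 -0.19991178  0.14259941] [ 3.64530149e-01  3.11860566e+00 -6.60540579e-04] [[-0.973  0.231  0.002]
 [ 0.231  0.973 -0.001]
 [-0.002 -0.    -1.   ]] [-0.48952063 -0.41310659  0.23214063]
```

```bash
python3 -m creep '[0,0,0,0,-0.001,0.025,0.085, 0,0,0,0,0,0.025,0.085, 0,0,0,0,0,0.02,0.085, 0,0,0,0,0,0.0165,0.085, 0,0,0,0,0,0,0.085, 0,0,0,0,0,0,0.06]'
python3 - <<'E'
from h import *
a=snap("side","pics/side2.png");b=snap("top","pics/top2.png")
c=cv2.hconcat([cv2.resize(a[270:330,317:397],None,fx=5,fy=5,interpolation=2),cv2.resize(b[247:307,361:441],None,fx=5,fy=5,interpolation=2)])
cv2.imwrite("pics/c2.png",c[:,:,::-1]);s=sense();print(s["eef_pos"],s["contact_force"])
E
```

```text
time: 3.7
eef_pos: [0.571, -0.2008, 0.0556]
ee_rot: [0.365, 3.12, -0.0]
contact_force: [-0.6, -0.6, 0.9]
finger_gap: 0.0752
[ 0.57192304 -0.2010743   0.05667103] [ 0.17855964  0.33945913 -0.10465376]
```

View pics/c2.png

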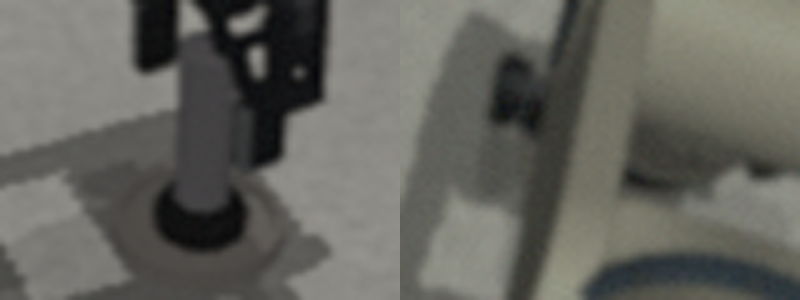

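The fingers straddle the handle (side-crop axis at about px 357). Closing, then lifting.

```bash
python3 -m creep '[0,0,0,0,0,0,0.03, 0,0,0,0,0,0,0.015, 0,0,0,0,0,0,0.01, 0,0,0,0,0,0,0.01, 0,0,0,0,0,0,0.01, 0,0,0,0,0,0,0.01, 0,0,0,0,0,0,0.01, 0,0,0,0,0,0,0.01]'; python3 -c "
from h import *
s=sense();print(s['eef_pos'],s['ee_rot'],s['contact_force'],s['ft_torque'])"
```

```text
time: 4.47
eef_pos: [0.5713, -0.2009, 0.056]
ee_rot: [0.365, 3.119, -0.001]
contact_force: [-0.5, 0.6, 7.2]
finger_gap: 0.0247
[ 0.57125189 -0.2009461   0.05602972] [ 3.64715195e-01  3.11878884e+00 -6.57813450e-04] [-0.46224814  0.56798113  7.16964221] [0.06559464 0.2916917  0.05997723]
```

```bash
python3 -m creep '[0,0,0,0,0,-0.01,0.01, 0,0,0,0,0,-0.02,0.01, 0,0,0,0,0,-0.03,0.01, 0,0,0,0,0,-0.03,0.01, 0,0,0,0,0,-0.02,0.01, 0,0,0,0,0,0,0.01, 0,0,0,0,0,0,0.01]'
python3 - <<'E'
from h import *
a=snap("side","pics/side3.png")
for l in("pusher","pusher_grip"):
    d=pinpoint("side",l)[0];z=.114 if l=="pusher" else .184;print(l,d,at_z("side",d["xy"],z))
cv2.imwrite("pics/c3.png",cv2.resize(a[220:330,297:417],None,fx=5,fy=5,interpolation=2)[:,:,::-1]);s=sense();print(s["eef_pos"],s["ee_rot"],s["contact_force"],s["ft_torque"])
E
```

```text
time: 5.05
eef_pos: [0.5711, -0.2008, 0.1661]
ee_rot: [0.365, 3.118, -0.001]
contact_force: [-0.2, 0.5, -4.9]
finger_gap: 0.025
pusher {'xy': [357.8, 274.5], 'conf': 0.89} [ 0.56986239 -0.19980998  0.114     ]
pusher_grip {'xy': [361.7, 245.4], 'conf': 0.82} [ 0.57906991 -0.19898797  0.184     ]
[ 0.56942956 -0.20024397  0.16322251] [-3.64556097e-01 -3.11763337e+00 -9.46246087e-04] [ 1.26041407  0.06806947 -3.23176394] [ 0.02580213 -0.02108239  0.00145328]
```

View pics/c3.png

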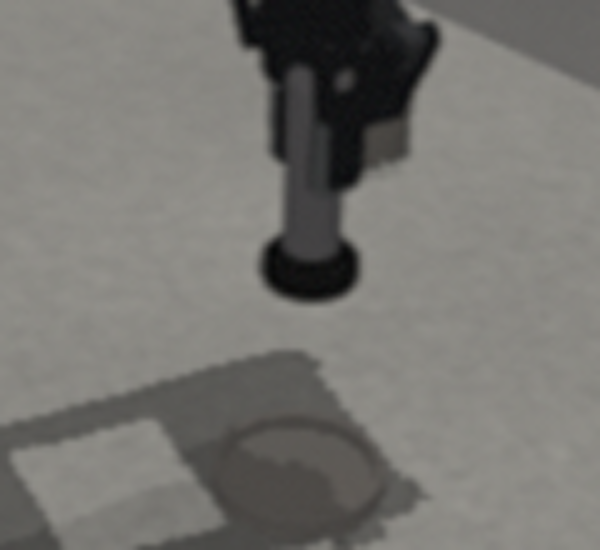

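The pusher is held upright, with the foot centre at about (359,275) and the rest clear below it. Moving over the lamp.

```bash
python3 -m creep '[0,0,0,0.0055,0.0169,0,0.01, 0,0,0,0.0105,0.0329,0,0.01, 0,0,0,0.0105,0.0329,0,0.01, 0,0,0,0.0105,0.0329,0,0.01, 0,0,0,0.0105,0.0329,0,0.01, 0,0,0,0.0105,0.0329,0,0.01, 0,0,0,0.0105,0.0329,0,0.01, 0,0,0,0.0105,0.0329,0,0.01, 0,0,0,0.0105,0.0329,0,0.01, 0,0,0,0.0105,0.0329,0,0.01, 0,0,0,0.0105,0.0329,0,0.01, 0,0,0,0.0051,0.0162,0,0.01]'; python3 -m creep '[0,0,0,0,0,0.015,0.01, 0,0,0,0,0,0.01,0.01, 0,0,0,0,0,0,0.01, 0,0,0,0,0,0,0.01]'
python3 - <<'E'
from h import *
a=snap("side","pics/side4.png");b=snap("top","pics/top4.png")
for c in("side","top"):
  for l,z in(("pusher",.091),("collar_top",.065),("lamp_head",0)):
    for d in pinpoint(c,l)[:1]:print(c,l,d,at_z(c,d["xy"],z))
cv2.imwrite("pics/c4.png",cv2.resize(a[190:290,190:310],None,fx=6,fy=6,interpolation=2)[:,:,::-1]);s=sense();print(s["eef_pos"],s["ee_rot"],s["contact_force"],s["ft_torque"])
E
```

```text
time: 6.2
eef_pos: [0.5403, 0.1816, 0.1632]
ee_rot: [-0.362, -3.118, -0.0]
contact_force: [0.4, -0.6, -2.0]
finger_gap: 0.0243
time: 6.53
eef_pos: [0.5405, 0.1774, 0.1382]
ee_rot: [-0.365, -3.117, 0.003]
contact_force: [0.5, 1.0, -2.2]
finger_gap: 0.0246
side pusher {'xy': [244.6, 227.4], 'conf': 0.77} [0.53271132 0.17504601 0.091     ]
side collar_top {'xy': [248.1, 235.3], 'conf': 0.68} [0.53959402 0.17261821 0.065     ]
side lamp_head {'xy': [249.2, 253.3], 'conf': 0.97} [0.54487142 0.18416423 0.        ]
top lamp_head {'xy': [244.2, 292.7], 'conf': 0.71} [0.54118807 0.18518616 0.        ]
[0.54190176 0.17814969 0.14018672] [3.65456421e-01 3.11969005e+00 4.23562103e-04] [ 0.18644987  0.70706831 -2.73387326] [ 0.08893822 -0.02464543  0.00877107]
```

View pics/c4.png

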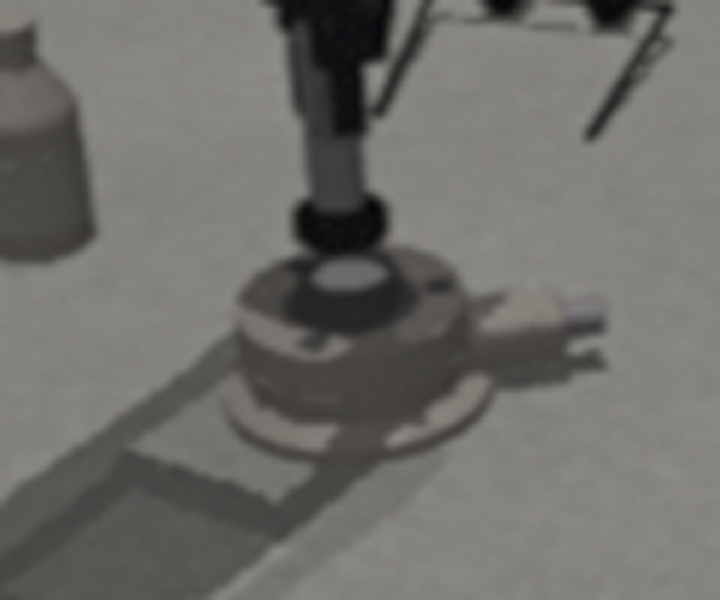

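Run:
```python
from h import *
print(at_z("side",[246.5,228],.088),at_z("side",[247.8,235.3],.060),at_z("side",[247.8,235.3],.065))
im=cv2.imread("pics/side4.png",0)
for r in(225,228,234,235,236,240,242):print(r,im[r,234:264])
print(im[222:250,247])
```

```text
[0.53738644 0.17347689 0.088     ] [0.54364699 0.18044093 0.06      ] [0.53900838 0.17316934 0.065     ]
225 [130 131 132 129  97  49  17  11  24  32  37  38  38  37  33  25  18  14
  10  26  70 113 131 131 132 133 133 133 134 135]
228 [131 131 134 129 101  54  20  14  15  16  16  17  18  15  13  16  18  15
  10  26  70 116 135 137 134 134 134 134 133 134]
234 [109  90  73  60  45  38  36  37  47  70  91  98 102 102 101 102 102 100
  92  77  54  50  66  79  86  86  86  85  84  87]
235 [ 80  72  69  67  61  49  40  44  69  92 103 106 105 105 106 105 105 106
 105  94  70  49  55  73  83  86  86  84  82  81]
236 [ 69  70  71  72  70  57  45  53  80  98 105 106 105 105 104 106 103 101
  97  80  57  42  45  60  75  81  81  74  68  65]
240 [70 71 65 53 43 39 36 38 37 37 38 38 38 39 39 40 37 38 37 37 35 36 40 45
 52 65 78 85 87 88]
242 [84 78 70 57 45 39 37 38 37 38 40 39 39 38 38 39 37 37 36 37 38 44 51 60
 71 82 86 86 86 86]
[ 62  63  59  37  17  15  15  15  12  17  43  78 102 105 105  98  66  41
  39  37  38  36  38  52  84 106  94  74]
```

```bash
python3 -m creep '[0,0,0,-0.0007,0.0012,0.005,0.01, 0,0,0,0,0,0.006,0.01, 0,0,0,0,0,0.005,0.01, 0,0,0,0,0,0.003,0.01, 0,0,0,0,0,0,0.01, 0,0,0,0,0,0,0.01]'; python3 -c "
from h import *
s=sense();print(s['eef_pos'],s['contact_force'])"
```

```text
time: 7.43
eef_pos: [0.5424, 0.1793, 0.1203]
ee_rot: [-0.365, -3.12, 0.001]
contact_force: [0.2, -0.5, -3.5]
finger_gap: 0.0245
[0.54235949 0.17929261 0.12032762] [ 0.18790185 -0.49379612 -3.54971789]
```

```bash
for i in 1 2 3 4 5 6; do :; done; python3 -m creep '[0,0,0,0,0,0.001,0.01, 0,0,0,0,0,0.001,0.01, 0,0,0,0,0,0,0.01]'; python3 -m creep '[0,0,0,0,0,0.001,0.01, 0,0,0,0,0,0,0.01]';  python3 -m creep '[0,0,0,0,0,0.001,0.01, 0,0,0,0,0,0,0.01]'
```

```text
time: 7.68
eef_pos: [0.5426, 0.1794, 0.1188]
ee_rot: [0.365, 3.12, 0.0]
contact_force: [0.9, 0.1, -1.8]
finger_gap: 0.0247
time: 7.85
eef_pos: [0.5426, 0.1793, 0.1177]
ee_rot: [0.365, 3.12, 0.0]
contact_force: [-0.0, -0.3, -2.0]
finger_gap: 0.0248
time: 8.02
eef_pos: [0.5428, 0.1794, 0.1169]
ee_rot: [0.365, 3.12, 0.0]
contact_force: [0.5, 0.0, -1.2]
finger_gap: 0.0245
```

```bash
python3 -m creep '[0,0,0,0,0,0.001,0.01, 0,0,0,0,0,0,0.01]';  python3 -m creep '[0,0,0,0,0,0.001,0.01, 0,0,0,0,0,0,0.01]'; python3 -m creep '[0,0,0,0,0,0.001,0.01, 0,0,0,0,0,0,0.01]'
```

```text
time: 8.18
eef_pos: [0.543, 0.1794, 0.1163]
ee_rot: [0.365, 3.12, 0.001]
contact_force: [-1.4, -0.3, 4.0]
finger_gap: 0.0245
time: 8.35
eef_pos: [0.5431, 0.1795, 0.1154]
ee_rot: [0.365, 3.119, 0.001]
contact_force: [0.0, 0.1, 4.4]
finger_gap: 0.0245
time: 8.52
eef_pos: [0.5433, 0.1796, 0.1146]
ee_rot: [0.365, 3.119, 0.001]
contact_force: [-1.6, -0.5, 6.2]
finger_gap: 0.0247
```

```bash
python3 -m creep '[0,0,0,0,0,0.001,0.01, 0,0,0,0,0,0,0.01]';  python3 -m creep '[0,0,0,0,0,0.001,0.01, 0,0,0,0,0,0,0.01]'; python3 -m creep '[0,0,0,0,0,0.001,0.01, 0,0,0,0,0,0,0.01]'; python3 -c "
from h import *
s=sense();print(s['ft_torque'])"
```

```text
time: 8.68
eef_pos: [0.5434, 0.1795, 0.1137]
ee_rot: [0.365, 3.119, 0.001]
contact_force: [-1.9, -1.9, 4.5]
finger_gap: 0.0245
time: 8.85
eef_pos: [0.5429, 0.1794, 0.1118]
ee_rot: [0.365, 3.12, 0.0]
contact_force: [1.3, 0.4, -1.1]
finger_gap: 0.0246
time: 9.02
eef_pos: [0.5427, 0.1794, 0.1106]
ee_rot: [0.365, 3.12, 0.0]
contact_force: [0.7, 0.1, -0.9]
finger_gap: 0.0246
[ 0.01911525 -0.24640718  0.00617016]
```

```bash
python3 -m creep '[0,0,0,0,0,0.001,0.01, 0,0,0,0,0,0,0.01]';  python3 -m creep '[0,0,0,0,0,0.001,0.01, 0,0,0,0,0,0,0.01]'; python3 -m creep '[0,0,0,0,0,0.0007,0.01, 0,0,0,0,0,0,0.01]'
```

```text
time: 9.18
eef_pos: [0.5424, 0.1794, 0.1095]
ee_rot: [-0.365, -3.12, 0.0]
contact_force: [0.1, -0.6, -2.6]
finger_gap: 0.0244
time: 9.35
eef_pos: [0.5419, 0.1792, 0.1081]
ee_rot: [-0.365, -3.119, 0.001]
contact_force: [-0.4, -0.3, -3.3]
finger_gap: 0.0246
time: 9.52
eef_pos: [0.5422, 0.1793, 0.1077]
ee_rot: [-0.365, -3.12, 0.001]
contact_force: [-0.4, 0.2, -3.5]
finger_gap: 0.0246
```

```bash
python3 -m creep '[0,0,0,0,0,0.0007,0.01, 0,0,0,0,0,0,0.01]';  python3 -m creep '[0,0,0,0,0,0.0007,0.01, 0,0,0,0,0,0,0.01]'; python3 -m creep '[0,0,0,0,0,0.0007,0.01, 0,0,0,0,0,0,0.01]'
```

```text
time: 9.68
eef_pos: [0.5425, 0.1793, 0.1072]
ee_rot: [-0.365, -3.12, 0.0]
contact_force: [0.0, 0.5, -2.5]
finger_gap: 0.0247
time: 9.85
eef_pos: [0.5426, 0.1793, 0.1066]
ee_rot: [-0.365, -3.12, 0.0]
contact_force: [-0.2, -0.3, -3.1]
finger_gap: 0.0247
time: 10.02
eef_pos: [0.5426, 0.1793, 0.1059]
ee_rot: [-0.365, -3.12, 0.0]
contact_force: [-0.6, -0.0, -2.3]
finger_gap: 0.0247
```

```bash
python3 -m creep '[0,0,0,0,0,0.0007,0.01, 0,0,0,0,0,0,0.01]';  python3 -m creep '[0,0,0,0,0,0.0007,0.01, 0,0,0,0,0,0,0.01]'; python3 -m creep '[0,0,0,0,0,0.0007,0.01, 0,0,0,0,0,0,0.01]'
```

```text
time: 10.18
eef_pos: [0.5426, 0.1793, 0.1052]
ee_rot: [-0.365, -3.12, 0.0]
contact_force: [0.1, 0.6, -2.8]
finger_gap: 0.0247
time: 10.35
eef_pos: [0.5425, 0.1793, 0.1044]
ee_rot: [-0.365, -3.12, 0.0]
contact_force: [0.4, 0.0, -2.9]
finger_gap: 0.0245
time: 10.52
eef_pos: [0.5426, 0.1793, 0.1038]
ee_rot: [-0.365, -3.12, 0.0]
contact_force: [0.2, 1.0, -3.2]
finger_gap: 0.0247
```

```bash
python3 -m creep '[0,0,0,0,0,0.0007,0.01, 0,0,0,0,0,0,0.01]';  python3 -m creep '[0,0,0,0,0,0.0007,0.01, 0,0,0,0,0,0,0.01]'; python3 -m creep '[0,0,0,0,0,0.0006,0.01, 0,0,0,0,0,0,0.01]'
```

```text
time: 10.68
eef_pos: [0.5427, 0.1794, 0.1035]
ee_rot: [0.365, 3.12, 0.0]
contact_force: [-1.8, 0.5, -0.3]
finger_gap: 0.0247
time: 10.85
eef_pos: [0.5429, 0.1794, 0.1033]
ee_rot: [0.365, 3.12, 0.0]
contact_force: [-2.1, -1.8, 7.7]
finger_gap: 0.025
time: 11.02
eef_pos: [0.5431, 0.1794, 0.1032]
ee_rot: [0.365, 3.119, 0.0]
contact_force: [-4.4, -2.3, 12.8]
finger_gap: 0.0249
```

```bash
python3 -m creep '[0,0,0,0,0,0.0004,0.01, 0,0,0,0,0,0,0.01, 0,0,0,0,0,0,0.01]'; python3 -c "
from h import *
s=sense();print(s['contact_force'],s['eef_pos'])"
```

```text
time: 11.27
eef_pos: [0.5432, 0.1794, 0.1032]
ee_rot: [0.365, 3.119, 0.001]
contact_force: [-4.2, -2.4, 15.6]
finger_gap: 0.0249
[-4.16019576 -2.40967656 15.59629374] [0.5431507  0.17942856 0.10315308]
```

```bash
python3 -m creep '[0,0,0,0,0,0.0002,0.01, 0,0,0,0,0,0,0.01, 0,0,0,0,0,0,0.01, 0,0,0,0,0,0,0.01]'; python3 -m creep '[0,0,0,0,0,0,0.01, 0,0,0,0,0,0,0.01, 0,0,0,0,0,0,0.01, 0,0,0,0,0,0,0.01]';python3 -m creep '[0,0,0,0,0,0,0.01, 0,0,0,0,0,0,0.01, 0,0,0,0,0,0,0.01, 0,0,0,0,0,0,0.01]';python3 -m creep '[0,0,0,0,0,0,0.01, 0,0,0,0,0,0,0.01, 0,0,0,0,0,0,0.01, 0,0,0,0,0,0,0.01]'
```

```text
time: 11.6
eef_pos: [0.5432, 0.1794, 0.1031]
ee_rot: [0.365, 3.119, 0.001]
contact_force: [-5.1, -3.2, 17.4]
finger_gap: 0.0244
time: 11.93
eef_pos: [0.5432, 0.1794, 0.1031]
ee_rot: [0.365, 3.119, 0.001]
contact_force: [-4.2, -2.3, 17.6]
finger_gap: 0.0245
time: 12.27
eef_pos: [0.5432, 0.1794, 0.1031]
ee_rot: [0.365, 3.119, 0.001]
contact_force: [-3.3, -2.7, 17.4]
finger_gap: 0.0248
time: 12.6
eef_pos: [0.5432, 0.1794, 0.1031]
ee_rot: [0.365, 3.119, 0.001]
contact_force: [-4.5, -1.9, 16.5]
finger_gap: 0.0248
```

```bash
python3 -m creep '[0,0,0,0,0,0,0.01, 0,0,0,0,0,0,0.01, 0,0,0,0,0,-0.002,0.01, 0,0,0,0,0,-0.004,0.01, 0,0,0,0,0,-0.008,0.01, 0,0,0,0,0,-0.015,0.01, 0,0,0,0,0,-0.02,0.01, 0,0,0,0,0,-0.016,0.01, 0,0,0,0,0,0,0.01, 0,0,0,0,0,0,0.01, 0,0,0,0,0,0,0.01]'
python3 - <<'E'
from h import *
a=snap("side","pics/side5.png")
for l,z in(("pusher",.116),("collar_top",.052)):print(l,[ (d,at_z("side",d["xy"],z)) for d in pinpoint("side",l)[:1]])
cv2.imwrite("pics/c5.png",cv2.resize(a[175:275,190:310],None,fx=6,fy=6,interpolation=2)[:,:,::-1]);s=sense();print(s["eef_pos"],s["contact_force"])
p=s["eef_pos"];d=np.array([.5713,-.2009,.17])-p;print(R.from_rotvec(s["ee_rot"]).inv().apply(d))
E
```

```text
time: 13.52
eef_pos: [0.5421, 0.1792, 0.1655]
ee_rot: [-0.365, -3.119, 0.001]
contact_force: [-0.1, 0.8, -3.4]
finger_gap: 0.0248
pusher [({'xy': [248.1, 216.3], 'conf': 0.62}, array([0.54998896, 0.1799654 , 0.116     ]))]
collar_top [({'xy': [248.1, 237.3], 'conf': 0.63}, array([0.54543155, 0.18271816, 0.052     ]))]
[0.54186419 0.17910199 0.1650557 ] [ 0.3583761  -0.44858963 -3.21613886]
[-0.11629852 -0.36296631 -0.00474674]
```

View pics/c5.png

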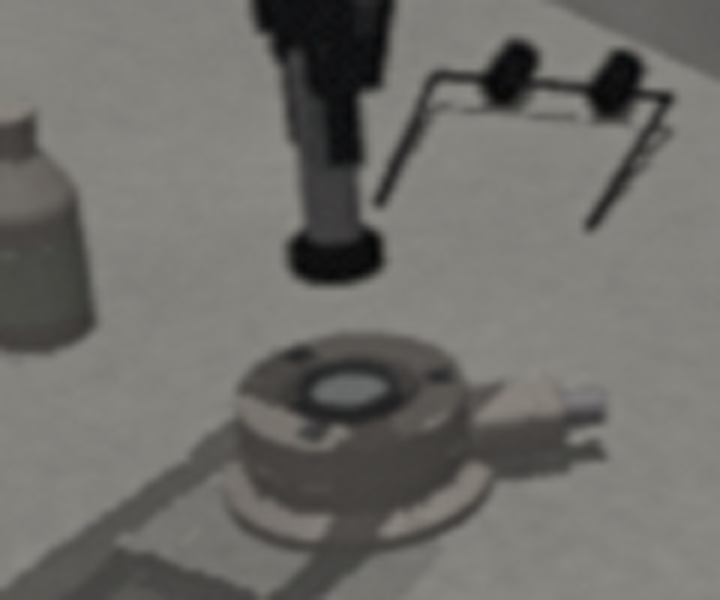

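The retainer is sunk level in the lamp at about (247,240), nearly flush with the rim, and the pusher is still straight in the jaws. Carrying it back.

```bash
python3 -m creep '[0,0,0,-0.0052,-0.0167,0,0.01, 0,0,0,-0.0104,-0.0332,0,0.01, 0,0,0,-0.0104,-0.0332,0,0.01, 0,0,0,-0.0104,-0.0332,0,0.01, 0,0,0,-0.0104,-0.0332,0,0.01, 0,0,0,-0.0104,-0.0332,0,0.01, 0,0,0,-0.0104,-0.0332,0,0.01, 0,0,0,-0.0104,-0.0332,0,0.01, 0,0,0,-0.0104,-0.0332,0,0.01, 0,0,0,-0.0104,-0.0332,0,0.01, 0,0,0,-0.0104,-0.0332,0,0.01, 0,0,0,-0.0052,-0.0167,0,0.01]'; python3 -m creep '[0,0,0,0,0,0.015,0.01, 0,0,0,0,0,0.025,0.01, 0,0,0,0,0,0.025,0.01, 0,0,0,0,0,0.015,0.01, 0,0,0,0,0,0,0.01, 0,0,0,0,0,0,0.01, 0,0,0,0,0,0,0.01]'
python3 - <<'E'
from h import *
a=snap("side","pics/side6.png")
cv2.imwrite("pics/c6.png",cv2.resize(a[250:340,300:420],None,fx=5,fy=5,interpolation=2)[:,:,::-1]);s=sense();print(s["eef_pos"],s["ee_rot"],s["contact_force"])
E
```

```text
time: 14.67
eef_pos: [0.5694, -0.2062, 0.1655]
ee_rot: [-0.367, -3.12, 0.001]
contact_force: [0.9, 0.5, -2.8]
finger_gap: 0.0241
time: 15.25
eef_pos: [0.5701, -0.2027, 0.0868]
ee_rot: [0.365, 3.12, -0.0]
contact_force: [0.6, -0.2, -2.7]
finger_gap: 0.0248
[ 0.57050519 -0.20281276  0.08734607] [ 3.64510193e-01  3.11874156e+00 -5.74287380e-04] [-0.08273745 -0.18061816 -2.63788616]
```

View pics/c6.png

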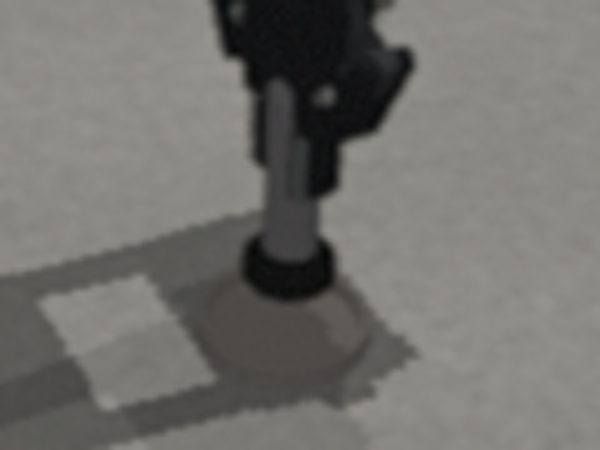

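The foot is over the rest: it should land at about (288,335) in the crop, with the rest centre at about (288,325). Lowering until contact.

```bash
python3 -m creep '[0,0,0,0,0,0.012,0.01, 0,0,0,0,0,0.01,0.01, 0,0,0,0,0,0.005,0.01, 0,0,0,0,0,0,0.01, 0,0,0,0,0,0,0.01]'; python3 -m creep '[0,0,0,0,0,0.001,0.01, 0,0,0,0,0,0.001,0.01, 0,0,0,0,0,0,0.01]'; python3 -m creep '[0,0,0,0,0,0.001,0.01, 0,0,0,0,0,0,0.01]'
```

```text
time: 15.72
eef_pos: [0.5692, -0.2024, 0.0587]
ee_rot: [-0.365, -3.119, -0.0]
contact_force: [0.7, -0.4, -3.0]
finger_gap: 0.0248
time: 15.97
eef_pos: [0.5698, -0.2026, 0.0574]
ee_rot: [0.365, 3.12, -0.0]
contact_force: [-0.2, 0.0, -2.6]
finger_gap: 0.0245
time: 16.13
eef_pos: [0.5697, -0.2026, 0.0563]
ee_rot: [0.365, 3.12, -0.0]
contact_force: [-0.4, -0.7, -2.9]
finger_gap: 0.0249
```

```bash
python3 -m creep '[0,0,0,0,0,0.0007,0.01, 0,0,0,0,0,0,0.01, 0,0,0,0,0,0,0.01]'; python3 -m creep '[0,0,0,0,0,0.0005,0.01, 0,0,0,0,0,0,0.01, 0,0,0,0,0,0,0.01]'
```

```text
time: 16.38
eef_pos: [0.5698, -0.2026, 0.0561]
ee_rot: [0.365, 3.12, -0.0]
contact_force: [-1.9, 1.0, 4.5]
finger_gap: 0.025
time: 16.63
eef_pos: [0.5699, -0.2027, 0.056]
ee_rot: [0.365, 3.12, -0.0]
contact_force: [-4.1, 1.2, 9.3]
finger_gap: 0.0247
```

```bash
python3 -m creep '[0,0,0,0,0,-0.0005,0.01, 0,0,0,0,0,0,0.028, 0,0,0,0,0,0,0.032, 0,0,0,0,0,0,0.04, 0,0,0,0,0,0,0.06, 0,0,0,0,0,0,0.085, 0,0,0,0,0,0,0.085, 0,0,0,0,0,0,0.085, 0,0,0,0,0,0,0.085, 0,0,0,0,0,0,0.085]'; python3 -c "
from h import *
a=snap('side','pics/s7.png');s=sense();print(s['eef_pos'],s['contact_force'],s['finger_gap'],[d for d in pinpoint('side','pusher')[:1]])"
```

```text
time: 17.47
eef_pos: [0.5696, -0.2026, 0.0556]
ee_rot: [-0.365, -3.12, 0.0]
contact_force: [-0.1, 0.5, -0.5]
finger_gap: 0.0848
[ 0.56966    -0.20258593  0.05558651] [ 0.45538253 -0.42765569  0.19925221] 0.08513530886671783 [{'xy': [356.6, 314.7], 'conf': 0.97}]
```

Released, so now I'll retreat straight up and then back toward the base.

```bash
python3 -m creep '[0,0,0,0,0,-0.01,0.085, 0,0,0,0,0,-0.02,0.085, 0,0,0,0,0,-0.03,0.085, 0,0,0,0,0,-0.03,0.085, 0,0,0,0,0,-0.03,0.085, 0,0,0,0,0,-0.03,0.085, 0,0,0,0.03,0,-0.01,0.085, 0,0,0,0.035,0,0,0.085, 0,0,0,0.035,0,0,0.085, 0,0,0,0.035,0,0,0.085, 0,0,0,0.02,0,0,0.085, 0,0,0,0,0,0,0.085]'
python3 - <<'E'
from h import *
a=snap("side","pics/side8.png");b=snap("top","pics/top8.png")
for c in("side","top"):
  for l,z in(("pusher",.004),("rest",0),("collar_top",.052),("aligner_case",0),("beaker",0),("spray",0)):
    for d in pinpoint(c,l)[:1]:print(c,l,d,at_z(c,d["xy"],z).round(4))
t=lambda im,x,y:cv2.resize(im[y-30:y+30,x-40:x+40],None,fx=5,fy=5,interpolation=2)
cv2.imwrite("pics/c8.png",cv2.vconcat([cv2.hconcat([t(b,246,285),t(b,401,277)]),cv2.hconcat([t(a,250,245),t(a,357,300)])])[:,:,::-1]);s=sense();print(s["eef_pos"])
E
```

```text
time: 18.57
eef_pos: [0.4147, -0.1656, 0.216]
ee_rot: [-0.365, -3.118, -0.001]
contact_force: [0.4, -0.2, 0.3]
finger_gap: 0.085
side pusher {'xy': [358.0, 312.7], 'conf': 0.92} [ 0.5759 -0.2     0.004 ]
side rest {'xy': [359.0, 317.7], 'conf': 0.8} [ 0.5684 -0.2105  0.    ]
side aligner_case {'xy': [430.5, 363.6], 'conf': 0.71} [ 0.5707 -0.4064  0.    ]
side beaker {'xy': [367.7, 247.7], 'conf': 0.81} [ 0.8056 -0.0209  0.    ]
side spray {'xy': [195.0, 225.0], 'conf': 0.71} [0.5177 0.4297 0.    ]
top pusher {'xy': [402.1, 277.6], 'conf': 0.78} [ 0.5703 -0.2059  0.004 ]
top rest {'xy': [401.3, 279.1], 'conf': 0.8} [ 0.567  -0.2043  0.    ]
top collar_top {'xy': [245.6, 291.2], 'conf': 0.65} [0.5403 0.1759 0.052 ]
top aligner_case {'xy': [481.7, 274.5], 'conf': 0.56} [ 0.5744 -0.4047  0.    ]
top beaker {'xy': [323.1, 185.1], 'conf': 0.67} [ 0.8111 -0.0157  0.    ]
top spray {'xy': [152.8, 305.7], 'conf': 0.69} [0.5138 0.4098 0.    ]
[ 0.41887328 -0.1668224   0.21546614]
```

View pics/c8.png

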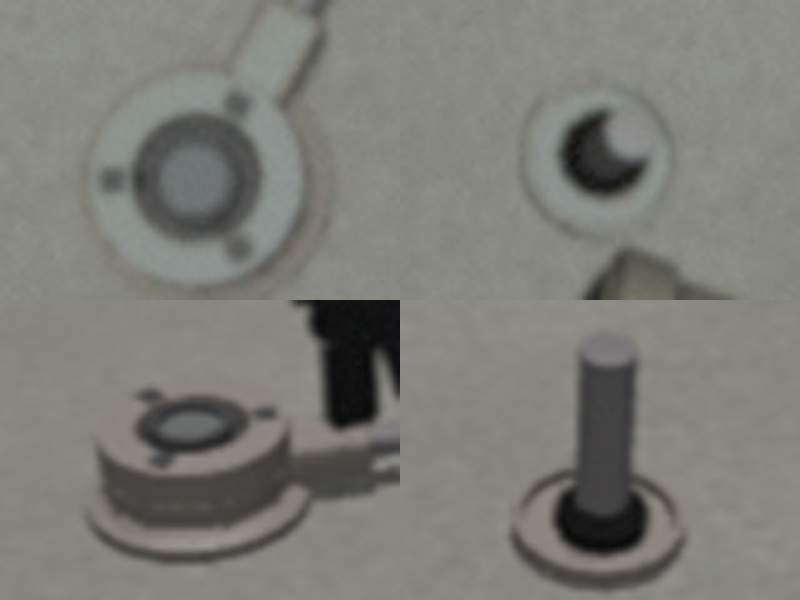

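The pusher stands upright inside its rest (side view about 357,310), and the retainer sits level and concentric in the bore (top view about 245,290). The gripper is clear of everything.

```bash
python3 -m creep '[0,0,0,0,0,0,0.085, 0,0,0,0,0,0,0.085]'; python3 -c "
from bench import *
print(job_done())"
```

```text
time: 19.43
eef_pos: [0.4188, -0.1668, 0.2156]
ee_rot: [-0.365, -3.12, -0.0]
contact_force: [0.6, 0.2, 0.6]
finger_gap: 0.0849
the job is handed in; nothing more can be done
None
```

The retainer is pressed home on its seal, the pusher is back upright in its rest, and the job was handed in at about 19.4 s.

- **Pressing:** The highest catch push I read was about 9 N, at the low end of the stated 9 to 16 N. It then vanished as the catches clicked over. The retainer sank freely until the seal met it with the collar top about 51.5 mm above the counter, within the 50 to 56 mm for home.
- **Bedding the seal:** I held about 20 N for more than 1.3 s. The wrist read 16.5 to 17.6 N, to which I added the pusher's weight of about 2.7 N. The highest push I saw was about 20 N.
- **Last pictures:** The retainer sits level and concentric in the bore, nearly flush with the rim. The pusher stands upright inside the rest's rim, and the gripper is clear of everything.
- **Bystanders:** The arm's path stayed well away from the case, beaker and spray. I did not compare their positions before and after.
- **Checks that disagreed or fell short:**
  - The two cameras differed by 6 mm or less on the pusher and the rest, and by up to 20 mm on the spray.
  - The side camera did not find `collar_top` in the last picture.
  - A sideways force of 3 to 6 N showed while pressing, with no visible tilt afterwards.
  - I could not see the catches over the flange directly, so that rests on the force readings and the height.

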